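Prove the fit of a taper arbor

TASK

Check the square-headed arbor's fit: take it from the wooden rack and wring it, pushing and twisting back and forth, into the taper stand until its collar is fully home on the rim, then let go. Press gently: no more than 25 N may bear down on the spring-cushioned stand (a straight shove needs more). Then drive the flat wedge drift through the stand's slot from the ledge side until its full height has lifted the arbor loose, not touching the arbor while the drift is in the slot, and leave both there, upright and released, the other things undisturbed.

Things in the scene. Friction and masses are not known exactly. Their poses are not given: they have to be found in the camera images.
- arbor_head (a point): Centre of the arbor's flat-sided steel head: 36 mm (own x) by 26 mm (own y, the grasp), 46 mm tall. The arbor stands upright in one of the rack's two holes, z up, about 0.5 kg. Below this point: head's foot 24 mm, a 48 mm round collar whose underside is at 32 mm, then the shank to 95 mm. Fully home in the stand, this point is 32 mm above stand_mouth.
- arbor_tail (a point): Lower end of the arbor's shank, 95 mm under its head's centre. The shank is 36.5 mm across at the collar, tapers to 18 mm over 37 mm, then is a 12 mm round tail, 26 mm long.
- stand_mouth (a point): Centre of the 40 mm hole in the top rim of the grey taper stand (its foot is bolted down), z up, x along its slot. Four spring jaws inside grip the taper over its last 10 mm. A straight push needs over 27 N at the end; pushing while twisting back and forth by some 0.2 to 0.3 rad needs about half. The stand sinks meanwhile, see its joint. Let go, the arbor stays wedged.
- stand_slot (a point): On the stand's axis, on the flat floor of its cross slot, 75 mm under stand_mouth, 40 mm above the bench when not sunk; z up, x along the slot. The stand is a 60 mm square block; the slot runs right through it, x -30 to +30 mm, 19 mm wide (y), 28 mm high. Its floor goes on as an open ledge 60 mm wide to x -60 mm: the drift enters there, towards +x. With the arbor home its tail ends 12 mm above the floor.
- stand (a joint): Soft spring cushion under the stand: metres that the stand (mouth, slot and all) has sunk below its rest height. It starts to sink at 2 N and sinks 0.67 mm for each newton more: 0.002 under the arbor's own weight, 0.015 at 25 N, the most allowed. It springs back.
- drift_grip (a point): Grip point in the tail block (40 mm along x, 14 mm thick along y, 36 mm tall) of the drift, 20 mm above the drift's straight underside, 20 mm from its tail end. x points to the nose, z up; the drift stands on its underside on the bench. 0.3 kg. Driven in until this point is about 97 mm short of the stand's axis, it has lifted the arbor by 12 mm; this takes up to about 20 N.
- drift_nose (a point): Foot of the drift's nose end, 169 mm ahead of drift_grip, on the underside. The drift is a flat polished steel wedge 12 mm thick: 8 mm high at the nose, its top rising evenly to 24 mm at 64 mm behind the nose, then level to the tail block.
- rack: Fixed wooden block 90 by 220 by 72 mm tall, origin under its centre, with two holes 110 mm apart along its y; the arbor and the chuck hang in them by their collars, either way round. Leave it.
- chuck_head (a point): Centre of the other arbor's round head, 42 mm across, tapering at the top, in the rack's other hole. A bystander: leave it.
- jar: Amber glass jar, 56 mm across, 75 mm tall, origin under its centre; leave it.
- partsbox: Green open parts box 130 by 100 by 45 mm, origin under its centre; leave it.
- screwdriver: Screwdriver lying on the mat beyond the stand; leave it.
Mind the look-alikes: they are no part of the job. What is shaped like the part that bears arbor_head but green or pink is not meant.

How it is judged:
On the way, in this order (a step that is already met when the one before it is completed fails the run):
1. the arbor is fully home in the stand (collar within 2 mm of the rim) and let go (z of arbor_head in the frame of stand_mouth below 0.034 m and horizontal distance between arbor_head and stand_mouth below 0.004 m and contact force between the fingers and arbor below 0.1 N), for 0.3 s.
2. the drift's nose is in the slot (10 mm or more) under the arbor, which is still home (x of drift_nose in the frame of stand_slot between -0.02 and 0.1 m and y of drift_nose in the frame of stand_slot between -0.015 and 0.015 m and z of drift_nose in the frame of stand_slot between -0.01 and 0.02 m and z of arbor_head in the frame of stand_mouth below 0.0355 m), for 0.1 s.
3. the drift has lifted the arbor by 10 mm or more (z of arbor_head in the frame of stand_mouth above 0.042 m and contact force between drift and arbor above 0.5 N), for 0.1 s.
At the end, for the whole second after the job is handed in: The arbor stands upright (within 0.15 rad) in the stand, lifted 10 to 20 mm off home and resting on the drift, which lies through the slot with its grip point 45 to 112 mm before the stand's axis; both at rest and let go (all of step 3 and z of arbor_head in the frame of stand_mouth below 0.052 m and angle between arbor_head's own z axis and vertical below 0.15 rad and horizontal distance between arbor_head and stand_mouth below 0.012 m and x of drift_grip in the frame of stand_mouth between -0.112 and -0.045 m and linear speed of arbor below 0.02 m/s); the robot touches nothing.
It fails at once if more than 25 N bears down on the stand, sinking its cushion past 16 mm (value of joint stand above 0.016 m).
It fails at once if the robot touches the arbor while the drift is in the slot (x of drift_nose in the frame of stand_slot between -0.02 and 0.1 m and y of drift_nose in the frame of stand_slot between -0.015 and 0.015 m and z of drift_nose in the frame of stand_slot between -0.01 and 0.02 m and contact force between any of the fingers, the arm and arbor above 0.5 N).
It fails at once if a bystander is disturbed (distance of any of chuck_head, jar, partsbox, screwdriver from where it was at the start of the episode above 0.02 m).
It also fails if it takes over 72 s, if anything falls off the work surface, if the arm or the gripper's body presses on something with over 40 N, if the wrist force passes 120 N, or if a joint passes its speed limit or range.

ROBOT

A 6-joint arm with a two-finger parallel gripper is mounted at the origin on the work surface. World frame = base frame: x ahead of the robot, y to its left, z up, the work surface at z = 0. Lengths are in m, angles in rad, forces in N, time in s.
With the tool pointing down it reaches from about 0.3 to 0.75 m from the base axis. Payload 8.5 kg.
Tool frame: the origin (TCP) lies between the finger pads; the fingertips stand 25 mm ahead of it and the grasp point (between the pads) lies 6 mm ahead of it; z points along the fingers, y is the line along which they close (so a half turn about z gives the same grasp; the last joint's range is limited). The gripper opens to 88 mm and grips with 3 to 60 N. Pads are 18 mm wide; open, the fingers measure 123 mm over their backs; the gripper's body (75 mm by 187 mm) begins 45 mm behind the grasp point.
Start: joints at [1.088, 0.381, 1.297, -0, 1.464, -0.215], TCP at [0.146, 0.53, 0.264] pointing down, gripper open.
Joint ranges: [-3.11, 3.11], [-0.89, 2.33], [0.22, 2.48], [-1.42, 4.56], [0.17, 2.85], [-2.88, 2.88]. Speed limits (rad/s): [2.39, 2.39, 3.14, 3.14, 3.14, 3.14].

INTERFACE

Orientations are given as a unit quaternion [x, y, z, w].
In Python, from station import readout, vision, manip, finder gives the robot as it stands.
- The arm moves only by the tool carry_out, never from a script. Its argument "plan" is a list of rows, each a list of 7 numbers: the turn, a rotation vector about the world's x, y, z each as a share of 0.08 rad, from -1 to 1, then the shift along the world's x, y, z each as a share of 0.03 m, from -1 to 1, then the gripper's target within -1 to 1 (fully open at 1, half-way at 0, shut at -1). In form: [[rx, ry, rz, x, y, z, claw], ...]. A call has 1 to 12 rows; each row shifts and turns the commanded pose from where the row before left it; what a row does not reach is not made up. A row lasts 1/8 s, in which the tool goes at most 62.5 mm and 10.7 degrees, less where a joint would pass 70% of its speed; a pose out of reach is approached as far as the arm can. A call with a number of a shift or a turn outside -1 to 1 is refused whole. A call with a gripper value outside its range is refused whole. The fingers move at their own pace and stop on an object; "squeeze" is the grip in N (left out, the last holds). Time passes only in rows, so rows that do not move let the fingers close. It gives the time, the measured TCP pose, the force, the opening and the grip force at its end, in the units of the state.
- readout.read_state(): the state, without advancing time (a new reading comes with each control period).
- vision.capture(name): name is "scene" or "top"; returns the picture (400x640x3 uint8, blue, green, red); there is no depth.
- vision.camera_params(name): a dict with "fx", "fy", "cx", "cy" (pixels), "extrinsics" (4x4, takes a point from world to camera coordinates). Camera axes: x right, y down, z forward; pixel columns grow to the right and rows downward; lengths in m; the calibration is good to about 2 mm. A picture is of the moment at which its call begins. camera_params takes no time and is no camera call.
- manip.hand_in(): hands the job in; it is judged then, once.
Trained networks look in the newest picture that a camera, given by its name, has taken for a name from the list of things; names that differ only in an ending like _2 or _b are one class to them, and where a whole thing is asked for, a point or a joint stands for the part that bears it (a point fixed in the world has none). Each returns a list of dicts, best first, with "conf" (0 to 1); they miss things now and then, are a little off and sometimes report something else, mostly with a low value. They report only what shows in the picture. A call takes as long as a camera call. They do not tell look-alikes from the thing itself.
- finder.cut_out(camera, label): "region" (400x640 bool, what is visible of it) and "centre" ([column, row] in pixels, amid what is visible of it).
The state is a dict: "clock": time; "qpos": joint angles; "joint_vel": joint speeds; "tau": joint torques, N m; "tool_pos": TCP position; "eef_rot": TCP orientation; "wrist_force": force on the tool from outside, world axes, zero at the start; "torque": the same for the moment, N m; "grip_width": opening from 0.0 (shut) to 1.0 (fully open); "grasp_force": force on a finger pad.
Only numpy, scipy, OpenCV 4.12 (cv2) and the standard library are available. Lean on these libraries where they do the work, as an engineer would, in place of code of your own. Each camera call takes 0.05 s, during which the arm holds its last target. There are 200 camera calls.

## Working session

There is one attempt and no reset: what is moved stays moved. The work goes in short steps, Python scripts to look and compute and a tool call to move; the robot and the scene stay as the last step left them, time stands still between calls to the robot, and variables do not carry over. Pictures are saved under pics/ and viewed, at most 10 in all, crops included, and the job is handed in when it is done.

Besides the shell and the picture viewer there is one more tool, called after "Call:" in YAML: its name, and indented under it one key for each argument. carry_out: Moves the arm, as the interface text tells. Its arguments: {"type":"object","properties":{"plan":{"type":"array"},"squeeze":{"type":"number"}},"required":["plan"]}

```bash
ls; mkdir -p pics; python3 - <<'E'
from station import readout, vision, manip, finder
import cv2, numpy as np
s=readout.read_state(); print({k:np.round(v,3).tolist() for k,v in s.items()})
for c in ("scene","top"):
    im=vision.capture(c); cv2.imwrite(f"pics/{c}0.png",im)
    p=vision.camera_params(c); print(c,{k:np.round(v,3).tolist() for k,v in p.items()})
    for l in ["arbor_head","stand","drift_grip","rack","chuck_head","jar","partsbox","screwdriver"]:
        try: print(l,[(round(d["conf"],2),np.round(d["centre"]).tolist(),int(d["region"].sum())) for d in finder.cut_out(c,l)][:4])
        except Exception as e: print(l,e)
E
```

```text
pics
{'clock': 0.0, 'qpos': [1.088, 0.381, 1.298, -0.0, 1.464, -0.215], 'joint_vel': [-0.001, 0.0, -0.001, -0.0, 0.0, 0.001], 'tau': [0.002, -43.792, -22.457, 0.072, 0.035, -0.0], 'tool_pos': [0.145, 0.53, 0.263], 'eef_rot': [0.134, 0.991, -0.001, -0.0], 'wrist_force': [-0.932, -0.296, -0.332], 'torque': [-0.014, -0.033, -0.032], 'grasp_force': 0.0, 'grip_width': 1.002}
scene {'fx': 409.136, 'fy': 409.136, 'cx': 320.615, 'cy': 193.615, 'extrinsics': [[0.899, 0.439, -0.011, -0.572], [0.347, -0.726, -0.594, -0.122], [-0.268, 0.53, -0.804, 1.314], [0.0, 0.0, 0.0, 1.0]]}
arbor_head [(0.68, [330.0, 141.0], 305), (0.67, [283.0, 148.0], 291), (0.6, [301.0, 126.0], 322)]
stand [(0.93, [317.0, 212.0], 1114)]
drift_grip [(0.91, [247.0, 293.0], 558), (0.55, [341.0, 152.0], 1858)]
rack [(0.86, [340.0, 151.0], 1883), (0.56, [367.0, 257.0], 419)]
chuck_head []
jar [(0.69, [317.0, 315.0], 643)]
partsbox [(0.86, [385.0, 184.0], 1647), (0.7, [320.0, 209.0], 1211)]
screwdriver [(0.95, [368.0, 258.0], 465)]
top {'fx': 402.355, 'fy': 402.355, 'cx': 313.944, 'cy': 197.581, 'extrinsics': [[-0.025, -0.999, -0.033, 0.057], [-0.989, 0.03, -0.147, 0.603], [0.147, 0.029, -0.989, 0.901], [0.0, 0.0, 0.0, 1.0]]}
arbor_head [(0.95, [232.0, 219.0], 375), (0.82, [260.0, 273.0], 348), (0.77, [211.0, 272.0], 405), (0.49, [344.0, 124.0], 468)]
stand [(0.63, [321.0, 195.0], 1207)]
drift_grip [(0.69, [320.0, 194.0], 1191), (0.65, [437.0, 220.0], 619)]
rack [(0.65, [214.0, 219.0], 3015)]
chuck_head [(0.66, [183.0, 215.0], 459)]
jar [(0.8, [424.0, 137.0], 578)]
partsbox [(0.78, [248.0, 143.0], 2341)]
screwdriver []
```

View pics/scene0.png

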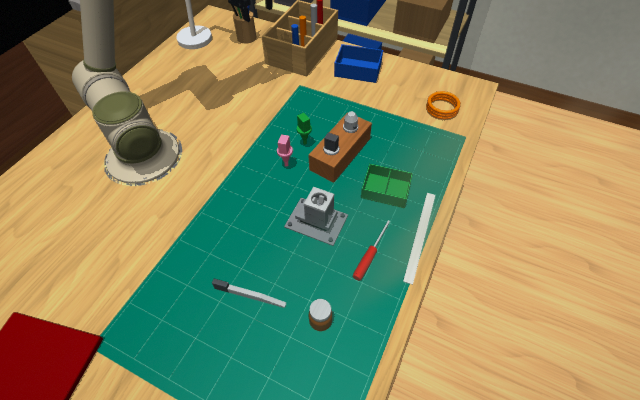

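View pics/top0.png

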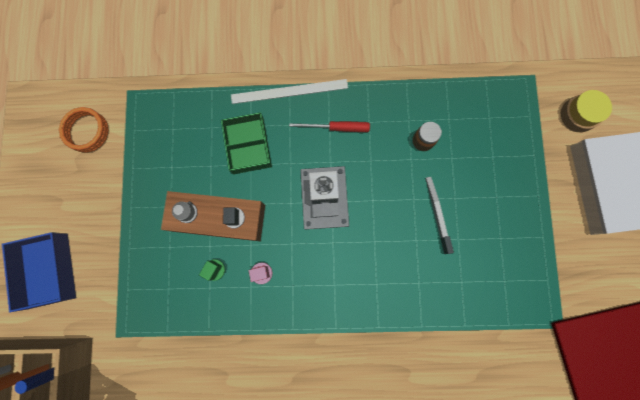

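```bash
python3 - <<'E'
from station import vision, finder
import cv2, numpy as np
def crop(im,x,y,w,h,s=5): return cv2.resize(im[y:y+h,x:x+w],None,fx=s,fy=s,interpolation=cv2.INTER_CUBIC)
t=cv2.imread("pics/top0.png"); s=cv2.imread("pics/scene0.png")
out=np.zeros((600,800,3),np.uint8)
out[:300,:400]=crop(t,285,160,80,60); out[:300,400:]=crop(t,195,190,80,60)
out[300:,:400]=crop(s,280,170,80,60); out[300:,400:]=crop(s,300,110,80,60)
cv2.imwrite("pics/c1.png",out)
out=np.zeros((600,800,3),np.uint8)
out[:500,:400]=crop(t,400,165,80,100);out[:325,400:]=crop(s,205,265,80,65)
cv2.imwrite("pics/c2.png",out)
for c in ("top","scene"):
  vision.capture(c)
  for l in ("arbor_head","stand","drift_grip"):
    for i,d in enumerate(finder.cut_out(c,l)):
      ys,xs=np.where(d["region"]); print(c,l,i,xs.min(),xs.max(),ys.min(),ys.max()); np.save(f"m_{c}_{l}_{i}.npy",d["region"])
E
```

```text
top arbor_head 0 249 270 263 282
top arbor_head 1 199 224 259 280
top arbor_head 2 223 243 207 227
top stand 0 309 337 172 216
top drift_grip 0 425 452 177 253
scene arbor_head 0 297 311 113 143
scene arbor_head 1 277 291 135 164
scene arbor_head 2 323 338 132 154
scene arbor_head 3 212 284 279 306
scene stand 0 295 336 187 230
scene drift_grip 0 213 284 280 305
```

View pics/c1.png

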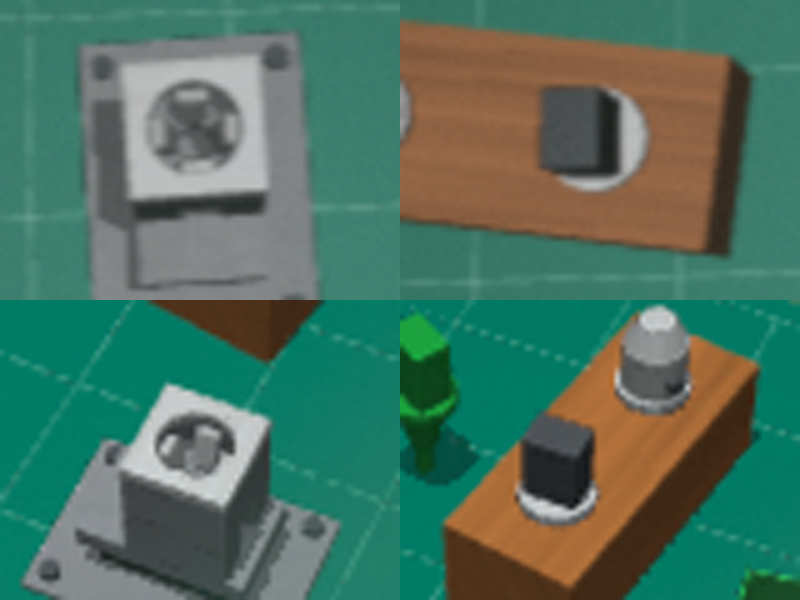

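View pics/c2.png

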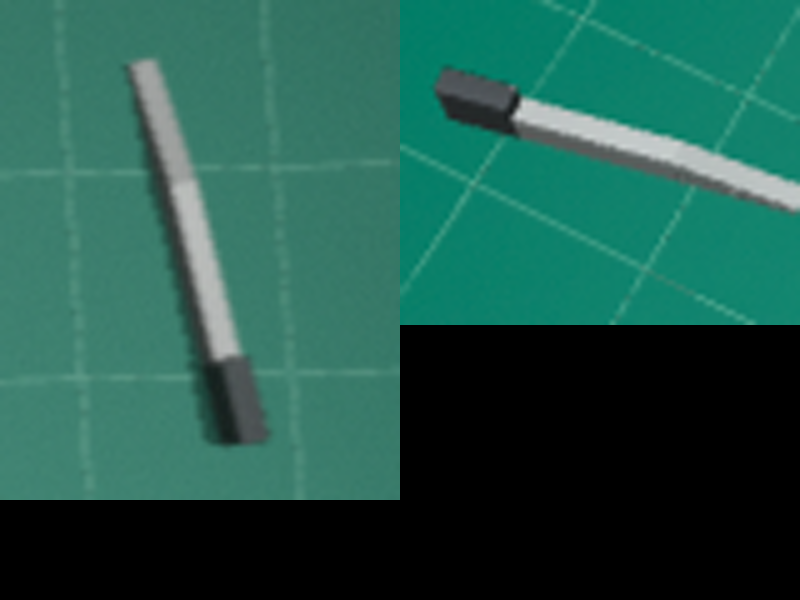

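Top view: arbor is the dark square head at (232,217) (collar in rack), scene (331,143). Could be mistaken for it: the green one at (212,270), the pink one at (260,273), and the round grey chuck at (184,213). The close crop shows the dark head, 36 mm side along world x. Stand hole is at (323,185), with the ledge on the −x side. Drift nose is at (430,178) and its tail block at (447,245).

```bash
cat > h.py <<'E'
import numpy as np, cv2
from station import vision
from scipy.optimize import least_squares
P={c:vision.camera_params(c) for c in ("top","scene")}
def proj(c,X):
    p=P[c];E=np.array(p["extrinsics"]);q=np.atleast_2d(X)@E[:3,:3].T+E[:3,3]
    return np.c_[p["fx"]*q[:,0]/q[:,2]+p["cx"],p["fy"]*q[:,1]/q[:,2]+p["cy"]]
def fit(obs,x0,z0,freez=False):
    # obs: list of (cam, local pt, pixel)
    def tf(v,L):
        c,s=np.cos(v[2]),np.sin(v[2]);L=np.array(L,float)
        return np.array([v[0]+c*L[0]-s*L[1],v[1]+s*L[0]+c*L[1],z0+L[2]+(v[3] if freez else 0)])
    f=lambda v:np.concatenate([proj(c,tf(v,L))[0]-np.array(u) for c,L,u in obs])
    r=least_squares(f,list(x0)+([0] if freez else []),loss="soft_l1")
    return r.x,np.round(f(r.x).reshape(-1,2),1)
def ray(c,u,z):
    p=P[c];E=np.array(p["extrinsics"]);R=E[:3,:3];o=-R.T@E[:3,3]
    d=R.T@np.array([(u[0]-p["cx"])/p["fx"],(u[1]-p["cy"])/p["fy"],1]);return o+d*(z-o[2])/d[2]
E
python3 - <<'E'
from h import *
def T(ox,oy,pts,ax=0,ay=0): return [((x-ax)/5+ox-.4,(y-ay)/5+oy-.4) for x,y in pts]
def run(name,obs,x0,z0):
    for sel in (("top",),("scene",),("top","scene")):
        o=[a for a in obs if a[0] in sel]
        if not o: continue
        for fz in (False,True):
            v,r=fit(o,x0,z0,fz); print(name,sel,np.round(v,4),"rms",np.round(np.sqrt((r**2).mean()),2))
    print(r.tolist())
sq=[(.03,.03,0),(.03,-.03,0),(-.03,-.03,0),(-.03,.03,0)]
st=list(zip(["top"]*5,sq+[(0,0,0)],T(285,160,[(119,66),(262,54),(268,190),(131,202),(193,128)])))
# scene: back(+y -x?) determined by projection
x0=ray("top",(323.6,185.6),.115);print("stand0",x0, "arb0",ray("top",(229,216),.127))
for q in sq: print(q,proj("scene",x0+np.array(q)))
st+=list(zip(["scene"]*4,[(-.03,.03,0),(.03,.03,0),(-.03,-.03,0),(0,0,0)],T(280,170,[(168,384),(270,420),(122,475),(195,444)],0,300)))
run("stand",st,[x0[0],x0[1],0],.115)
h=[(.018,.013,0),(.018,-.013,0),(-.018,-.013,0),(-.018,.013,0)]
a=list(zip(["top"]*5,h+[(0,0,-.047)],T(195,190,[(540,88),(600,86),(604,175),(540,172),(597,138)],400,0)))
a0=ray("top",(229,216),.127)
for q in h: print(q,proj("scene",a0+np.array(q)))
a+=list(zip(["scene"]*4,[(-.018,.013,0),(.018,.013,0),(.018,-.013,0),(-.018,-.013,0)],T(300,110,[(543,414),(595,430),(582,458),(523,441)],400,300)))
run("arbor",a,[a0[0],a0[1],0],.127)
d=list(zip(["top"]*8,[(.169,.006,.008),(.169,-.006,.008),(.105,.006,.024),(.105,-.006,.024),(.02,.007,.036),(.02,-.007,.036),(-.02,.007,.036),(-.02,-.007,.036)],T(400,165,[(130,64),(157,60),(170,185),(197,178),(215,362),(247,357),(235,443),(268,436)])))
d+=list(zip(["scene"]*4,[(-.02,.007,.036),(.02,.007,.036),(.02,-.007,.036),(-.02,-.007,.036)],T(205,265,[(447,67),(520,88),(510,104),(436,85)],400,0)))
d0=ray("top",(447,240),.036)
run("drift",d,[d0[0],d0[1],0.2],0)
E
```

```text
stand0 [0.6196524  0.01650899 0.115     ] arb0 [0.55753846 0.22141214 0.127     ]
(0.03, 0.03, 0) [[332.43972628 194.07596405]]
(0.03, -0.03, 0) [[322.44324262 211.22427915]]
(-0.03, -0.03, 0) [[301.51844185 202.8850641 ]]
(-0.03, 0.03, 0) [[311.9790533  186.23474759]]
stand ('top',) [0.6207 0.0168 0.0482] rms 0.37
stand ('top',) [0.6184 0.0167 0.0474 0.0128] rms 0.29
stand ('scene',) [0.6244 0.0179 0.0699] rms 0.37
stand ('scene',) [ 0.6226  0.0213  0.0689 -0.0053] rms 0.37
stand ('top', 'scene') [0.6218 0.0172 0.0474] rms 0.65
stand ('top', 'scene') [ 0.6218  0.0175  0.0498 -0.0019] rms 0.63
[[0.1, -0.3], [-1.3, -0.1], [-0.3, -0.4], [-0.3, -0.6], [-0.1, -0.4], [-1.0, 0.5], [-0.5, 0.3], [-1.3, -0.7], [-0.6, 0.5]]
(0.018, 0.013, 0) [[336.7750372 135.4316308]]
(0.018, -0.013, 0) [[332.96905342 141.35581348]]
(-0.018, -0.013, 0) [[321.6233434 137.4422952]]
(-0.018, 0.013, 0) [[325.52978759 131.61149807]]
arbor ('top',) [0.5587 0.2218 0.0092] rms 0.4
arbor ('top',) [0.5558 0.2155 0.0077 0.0259] rms 0.34
arbor ('scene',) [0.5646 0.2235 0.0421] rms 0.33
arbor ('scene',) [ 0.5466  0.2631  0.0462 -0.0445] rms 0.26
arbor ('top', 'scene') [0.5601 0.2222 0.0219] rms 0.92
arbor ('top', 'scene') [ 0.5601  0.2233  0.019  -0.003 ] rms 0.86
[[-0.2, -0.2], [-0.3, -0.4], [-0.8, -1.6], [-0.0, -0.4], [-0.5, -0.1], [-1.7, -0.2], [-0.8, 0.3], [-1.8, 0.7], [-1.4, 0.3]]
drift ('top',) [ 0.4865 -0.2663  0.1599] rms 0.41
drift ('top',) [ 0.4872 -0.2686  0.1608 -0.0081] rms 0.36
drift ('scene',) [ 0.4895 -0.2646  0.1689] rms 0.6
drift ('scene',) [ 0.4718 -0.2531  0.1834 -0.0397] rms 0.55
drift ('top', 'scene') [ 0.4873 -0.2656  0.1557] rms 0.68
drift ('top', 'scene') [ 0.4873 -0.2657  0.1535 -0.0018] rms 0.67
[[0.3, -0.7], [-0.2, -0.8], [-0.1, -0.3], [-0.6, 0.2], [-0.1, -0.7], [-0.5, -0.8], [-0.2, 0.2], [-0.8, 0.5], [-0.7, -0.6], [-0.7, -0.4], [-1.1, 1.5], [-1.0, 0.8]]
```

Call:
carry_out:
  plan:
    - [0, 0, 0.3, 0.96, -0.72, 0, 1]
    - [0, 0, 0.3, 0.96, -0.72, 0, 1]
    - [0, 0, 0.3, 0.96, -0.72, 0, 1]
    - [0, 0, 0.3, 0.96, -0.72, 0, 1]
    - [0, 0, 0.3, 0.96, -0.72, 0, 1]
    - [0, 0, 0.3, 0.96, -0.72, 0, 1]
    - [0, 0, 0.3, 0.96, -0.72, 0, 1]
    - [0, 0, 0.3, 0.96, -0.72, 0, 1]
    - [0, 0, 0.3, 0.96, -0.72, 0, 1]
    - [0, 0, 0.3, 0.96, -0.72, 0, 1]
    - [0, 0, 0.3, 0.96, -0.72, 0, 1]
    - [0, 0, 0.3, 0.96, -0.72, 0, 1]
  squeeze: 40

```text
clock: 2.8
tool_pos: [0.492, 0.2704, 0.2638]
eef_rot: [-0.01, 1.0, 0.0, 0.0]
wrist_force: [0.6, -0.7, 0.1]
grip_width: 0.999
grasp_force: 0.0
```

Call:
carry_out:
  plan:
    - [0, 0, 0, 0.8, -0.55, 0, 1]
    - [0, 0, 0, 0.8, -0.55, 0, 1]
    - [0, 0, 0, 0.67, -0.51, 0, 1]
    - [0, 0, 0, 0, 0, -0.8, 1]
    - [0, 0, 0, 0, 0, -0.8, 1]
    - [0, 0, 0, 0, 0, -0.8, 1]
    - [0, 0, 0, 0, 0, -0.8, 1]
    - [0, 0, 0, 0, 0, -0.8, 1]
    - [0, 0, 0, 0, 0, -0.6, 1]
    - [0, 0, 0, 0, 0, -0.4, 1]
    - [0, 0, 0, 0, 0, 0, 1]

```text
clock: 4.18
tool_pos: [0.5591, 0.2228, 0.1132]
eef_rot: [-0.01, 1.0, -0.0, -0.001]
wrist_force: [-1.0, 0.2, 1.0]
grip_width: 0.998
grasp_force: 0.0
```

```bash
python3 - <<'E'
from station import vision
import cv2,numpy as np
t=vision.capture("top");s=vision.capture("scene")
o=np.hstack([cv2.resize(t[160:260,170:290],(480,400)),cv2.resize(s[90:190,280:360],(320,400))])
cv2.imwrite("pics/g1.png",o)
E
```

```text
(no output)
```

View pics/g1.png

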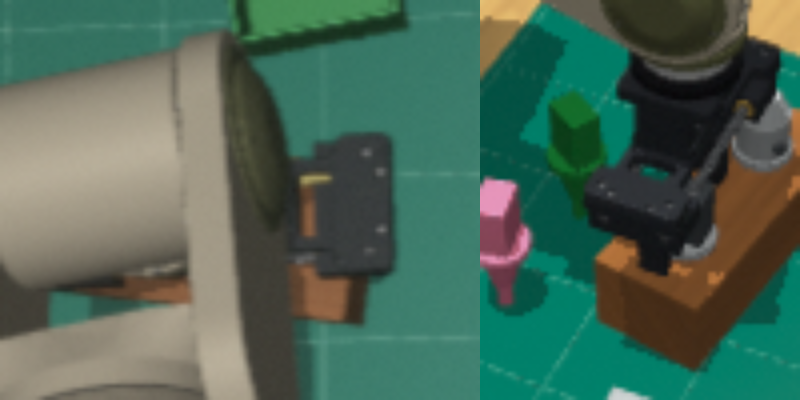

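Call:
carry_out:
  plan:
    - [0, 0, 0, 0, 0, 0, -1]
    - [0, 0, 0, 0, 0, 0, -1]
    - [0, 0, 0, 0, 0, 0, -1]
    - [0, 0, 0, 0, 0, 0, -1]
    - [0, 0, 0, 0, 0, 0, -1]
    - [0, 0, 0, 0, 0, 0, -1]
  squeeze: 50

```text
clock: 5.03
tool_pos: [0.5592, 0.2229, 0.1137]
eef_rot: [-0.01, 1.0, -0.0, -0.0]
wrist_force: [0.3, 0.9, -0.2]
grip_width: 0.341
grasp_force: 0.0
```

Call:
carry_out:
  plan:
    - [0, 0, 0, 0, 0, 0, -1]
    - [0, 0, 0, 0, 0, 0, -1]
    - [0, 0, 0, 0, 0, 0, -1]
    - [0, 0, 0, 0, 0, 0, -1]

```text
clock: 5.52
tool_pos: [0.5592, 0.223, 0.1138]
eef_rot: [-0.01, 1.0, 0.0, -0.0]
wrist_force: [-0.4, 3.3, 0.5]
grip_width: 0.286
grasp_force: 49.9
```

Call:
carry_out:
  plan:
    - [0, 0, 0, 0, 0, 0.3, -1]
    - [0, 0, 0, 0, 0, 0.6, -1]
    - [0, 0, 0, 0, 0, 0.6, -1]
    - [0, 0, 0, 0, 0, 0.6, -1]
    - [0, 0, 0, 0, 0, 0.6, -1]
    - [0, 0, 0, 0, 0, 0.6, -1]
    - [0, 0, 0, 0, 0, 0.6, -1]
    - [0, 0, 0, 0, 0, 0.4, -1]
    - [0, 0, 0, 0, 0, 0.2, -1]

```text
clock: 6.65
tool_pos: [0.5592, 0.2227, 0.2491]
eef_rot: [-0.01, 1.0, -0.0, -0.0]
wrist_force: [-0.7, 0.0, -5.4]
grip_width: 0.291
grasp_force: 49.9
```

Call:
carry_out:
  plan:
    - [0, 0, 0, 0.17, -0.4, 0, -1]
    - [0, 0, 0, 0.17, -0.6, 0, -1]
    - [0, 0, 0, 0.17, -0.6, 0, -1]
    - [0, 0, 0, 0.17, -0.6, 0, -1]
    - [0, 0, 0, 0.17, -0.6, 0, -1]
    - [0, 0, 0, 0.17, -0.6, 0, -1]
    - [0, 0, 0, 0.17, -0.6, 0, -1]
    - [0, 0, 0, 0.17, -0.6, 0, -1]
    - [0, 0, 0, 0.17, -0.6, 0, -1]
    - [0, 0, 0, 0.17, -0.6, 0, -1]
    - [0, 0, 0, 0.17, -0.6, 0, -1]
    - [0, 0, 0, 0.17, -0.44, 0, -1]

```text
clock: 8.15
tool_pos: [0.6208, 0.0164, 0.2487]
eef_rot: [-0.01, 1.0, -0.0, -0.0]
wrist_force: [-0.2, -0.4, -6.2]
grip_width: 0.293
grasp_force: 49.9
```

Call:
carry_out:
  plan:
    - [0, 0, 0, 0, 0, 0, -1]
    - [0, 0, 0, 0, 0, 0, -1]

```text
clock: 8.4
tool_pos: [0.6203, 0.0181, 0.2487]
eef_rot: [-0.01, 1.0, 0.0, -0.0]
wrist_force: [0.6, 0.6, -6.2]
grip_width: 0.291
grasp_force: 49.9
```

```bash
python3 - <<'E'
from station import vision
import cv2,numpy as np
t=vision.capture("top");s=vision.capture("scene")
cv2.imwrite("pics/s1.png",s)
o=np.hstack([cv2.resize(t[150:230,285:365],(400,400)),cv2.resize(s[140:240,270:370],(400,400),interpolation=cv2.INTER_CUBIC)])
cv2.imwrite("pics/g2.png",o)
E
```

```text
(no output)
```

View pics/g2.png

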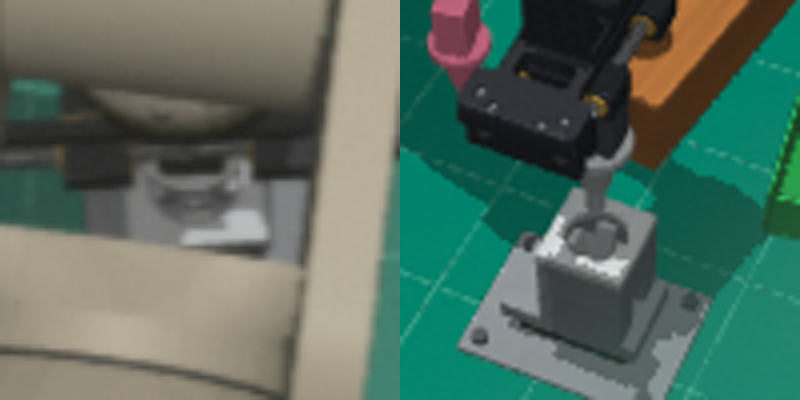

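```bash
python3 - <<'E'
from h import *
print(proj("scene",[[.6203,.018,.144],[.6217,.0172,.115],[.6203,.018,.115]]), ray("scene",(319.2,192.8),.144),ray("scene",(318.9,198.8),.115))
E
```

```text
[[317.37958565 191.4419636 ]
 [317.9172789  198.52933426]
 [317.57051602 198.11564725]] [0.62637307 0.01613638 0.144     ] [0.6243861 0.0175249 0.115    ]
```

Call:
carry_out:
  plan:
    - [0, 0, 0, -0.02, 0, -0.4, -1]
    - [0, 0, 0, 0, 0, -0.5, -1]
    - [0, 0, 0, 0, 0, -0.5, -1]
    - [0, 0, 0, 0, 0, -0.4, -1]
    - [0, 0, 0, 0, 0, -0.4, -1]
    - [0, 0, 0, 0, 0, -0.2, -1]
    - [0, 0, 0, 0, 0, 0, -1]

```text
clock: 9.38
tool_pos: [0.6198, 0.0177, 0.1764]
eef_rot: [-0.01, 1.0, 0.0, -0.0]
wrist_force: [-0.5, -0.1, -5.4]
grip_width: 0.288
grasp_force: 49.9
```

Call:
carry_out:
  plan:
    - [0, 0, 0, 0, 0, -0.15, -1]
    - [0, 0, 0, 0, 0, -0.12, -1]
    - [0, 0, 1, 0, 0, -0.02, -1]
    - [0, 0, 1, 0, 0, -0.02, -1]
    - [0, 0, 1, 0, 0, -0.02, -1]
    - [0, 0, -1, 0, 0, -0.02, -1]
    - [0, 0, -1, 0, 0, -0.02, -1]
    - [0, 0, -1, 0, 0, -0.02, -1]
    - [0, 0, -1, 0, 0, -0.02, -1]
    - [0, 0, -1, 0, 0, -0.02, -1]
    - [0, 0, -1, 0, 0, -0.02, -1]

```text
clock: 10.75
tool_pos: [0.6202, 0.0177, 0.1638]
eef_rot: [0.111, 0.994, 0.0, 0.001]
wrist_force: [1.9, 0.5, -2.9]
grip_width: 0.291
grasp_force: 49.9
```

Call:
carry_out:
  plan:
    - [0, 0, 1, 0, 0, -0.02, -1]
    - [0, 0, 1, 0, 0, -0.02, -1]
    - [0, 0, 1, 0, 0, -0.02, -1]
    - [0, 0, 1, 0, 0, -0.02, -1]
    - [0, 0, 1, 0, 0, -0.02, -1]
    - [0, 0, 1, 0, 0, -0.02, -1]
    - [0, 0, -1, 0, 0, -0.02, -1]
    - [0, 0, -1, 0, 0, -0.02, -1]
    - [0, 0, -1, 0, 0, -0.02, -1]
    - [0, 0, -1, 0, 0, -0.02, -1]
    - [0, 0, -1, 0, 0, -0.02, -1]
    - [0, 0, -1, 0, 0, -0.02, -1]

```text
clock: 12.25
tool_pos: [0.6204, 0.0178, 0.1574]
eef_rot: [0.111, 0.994, 0.0, 0.001]
wrist_force: [-0.5, 2.1, 1.3]
grip_width: 0.285
grasp_force: 49.9
```

Call:
carry_out:
  plan:
    - [0, 0, 1, 0, 0, -0.02, -1]
    - [0, 0, 1, 0, 0, -0.02, -1]
    - [0, 0, 1, 0, 0, -0.02, -1]
    - [0, 0, 1, 0, 0, -0.02, -1]
    - [0, 0, 1, 0, 0, -0.02, -1]
    - [0, 0, 1, 0, 0, -0.02, -1]
    - [0, 0, -1, 0, 0, -0.02, -1]
    - [0, 0, -1, 0, 0, -0.02, -1]
    - [0, 0, -1, 0, 0, -0.02, -1]
    - [0, 0, -1, 0, 0, -0.02, -1]
    - [0, 0, -1, 0, 0, -0.02, -1]
    - [0, 0, -1, 0, 0, -0.02, -1]

```text
clock: 13.75
tool_pos: [0.6206, 0.0178, 0.151]
eef_rot: [0.111, 0.994, 0.0, 0.002]
wrist_force: [-1.7, 1.1, 6.6]
grip_width: 0.292
grasp_force: 49.9
```

Call:
carry_out:
  plan:
    - [0, 0, 1, 0, 0, -0.015, -1]
    - [0, 0, 1, 0, 0, -0.015, -1]
    - [0, 0, 1, 0, 0, -0.015, -1]
    - [0, 0, 1, 0, 0, -0.015, -1]
    - [0, 0, 1, 0, 0, -0.015, -1]
    - [0, 0, 1, 0, 0, -0.015, -1]
    - [0, 0, -1, 0, 0, -0.015, -1]
    - [0, 0, -1, 0, 0, -0.015, -1]
    - [0, 0, -1, 0, 0, -0.015, -1]
    - [0, 0, -1, 0, 0, -0.015, -1]
    - [0, 0, -1, 0, 0, -0.01, -1]
    - [0, 0, -1, 0, 0, 0, -1]

```text
clock: 15.25
tool_pos: [0.6207, 0.0179, 0.1469]
eef_rot: [0.11, 0.994, 0.0, 0.002]
wrist_force: [-3.5, 1.4, 10.8]
grip_width: 0.289
grasp_force: 50.0
```

Call:
carry_out:
  plan:
    - [0, 0, 1, 0, 0, -0.015, -1]
    - [0, 0, 1, 0, 0, -0.015, -1]
    - [0, 0, 1, 0, 0, -0.015, -1]
    - [0, 0, 1, 0, 0, -0.015, -1]
    - [0, 0, 1, 0, 0, -0.01, -1]
    - [0, 0, 1, 0, 0, 0, -1]
    - [0, 0, -1, 0, 0, 0, -1]
    - [0, 0, -1, 0, 0, 0, -1]
    - [0, 0, -1, 0, 0, 0, -1]
    - [0, 0, 0, 0, 0, 0, -1]

```text
clock: 16.5
tool_pos: [0.6207, 0.0178, 0.1452]
eef_rot: [-0.01, 1.0, -0.0, 0.003]
wrist_force: [-4.5, 0.5, 13.4]
grip_width: 0.287
grasp_force: 49.9
```

Call:
carry_out:
  plan:
    - [0, 0, 0, 0, 0, 0.06, -1]
    - [0, 0, 0, 0, 0, 0.06, -1]
    - [0, 0, 0, 0, 0, 0.06, -1]
    - [0, 0, 0, 0, 0, 0.06, -1]
    - [0, 0, 0, 0, 0, 0, 1]
    - [0, 0, 0, 0, 0, 0, 1]
    - [0, 0, 0, 0, 0, 0, 1]
    - [0, 0, 0, 0, 0, 0, 1]
    - [0, 0, 0, 0, 0, 0, 1]
    - [0, 0, 0, 0, 0, 0, 1]

```text
clock: 17.75
tool_pos: [0.6198, 0.0177, 0.1491]
eef_rot: [-0.01, 1.0, -0.0, -0.0]
wrist_force: [-0.4, 0.2, -0.0]
grip_width: 0.95
grasp_force: 0.0
```

Call:
carry_out:
  plan:
    - [0, 0, 0, 0, 0, 0.6, 1]
    - [0, 0, 0, 0, 0, 1, 1]
    - [0, 0, 0, 0, 0, 1, 1]
    - [0, 0, 0, 0, 0, 1, 1]
    - [0, 0, 0, 0, 0, 0.3, 1]
    - [0, 0, 0.2, -0.5, -0.9, 0, 1]
    - [0, 0, 0.3, -0.5, -0.9, 0, 1]
    - [0, 0, 0.3, -0.5, -0.9, 0, 1]
    - [0, 0, 0.3, -0.5, -0.9, 0, 1]
    - [0, 0, 0.3, -0.5, -0.9, 0, 1]
    - [0, 0, 0.3, -0.5, -0.9, 0, 1]
    - [0, 0, 0, -0.5, -0.9, 0, 1]

```text
clock: 19.25
tool_pos: [0.514, -0.172, 0.2651]
eef_rot: [-0.078, 0.997, 0.0, -0.001]
wrist_force: [1.2, -0.7, -0.0]
grip_width: 1.004
grasp_force: 0.0
```

```bash
python3 - <<'E'
from station import vision
import cv2,numpy as np
t=vision.capture("top");s=vision.capture("scene")
cv2.imwrite("pics/t2.png",t);cv2.imwrite("pics/s2.png",s)
def crop(im,x,y,w,h,f): return cv2.resize(im[y:y+h,x:x+w],None,fx=f,fy=f,interpolation=cv2.INTER_CUBIC)
o=np.zeros((600,800,3),np.uint8)
o[:400,:400]=crop(t,285,150,80,80,5);o[:400,400:]=crop(s,270,150,80,80,5);o[400:,:320]=cv2.resize(t,(320,200));o[400:,400:720]=cv2.resize(s,(320,200))
cv2.imwrite("pics/g3.png",o)
E
```

```text
(no output)
```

View pics/g3.png

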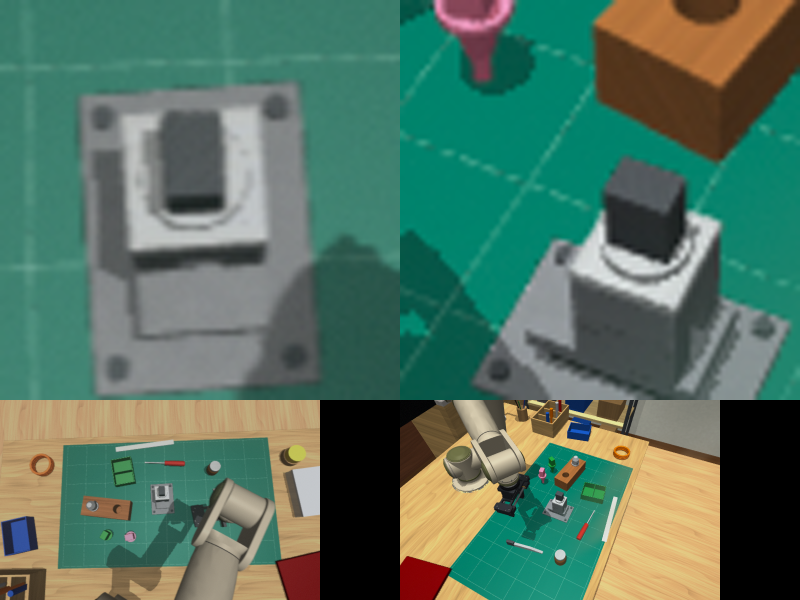

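```bash
python3 - <<'E'
from h import *
c=[ray("top",(x/5+285-.4,y/5+150-.4),.008)[:2] for x,y in [(80,97),(300,83),(320,380),(95,395)]]
c=np.array(c);print(c.round(4),c.mean(0))
f=lambda a,b:np.arctan2(*(b-a)[::-1])
print("x-edges",f(c[3],c[0]),f(c[2],c[1]),"y-edges",f(c[1],c[0])-np.pi/2,f(c[2],c[3])-np.pi/2)
# ledge outer edge & sides at z=.04
c=np.array([ray("top",(x/5+285-.4,y/5+150-.4),.04)[:2] for x,y in [(137,337),(267,331)]]);print(c,f(c[1],c[0])-np.pi/2,c.mean(0))
E
```

```text
[[ 0.6823  0.0726]
 [ 0.6858 -0.0363]
 [ 0.5389 -0.0406]
 [ 0.5346  0.0683]] [0.61039835 0.01602427]
x-edges 0.028944623113685532 0.029282130564953886 y-edges 0.032408008986898995 0.038965895135721684
[[ 0.55903019  0.04618884]
 [ 0.56011859 -0.01488905]] 0.017817836804347564 [0.55957439 0.01564989]
```

Call:
carry_out:
  plan:
    - [0, 0, 0, -0.3, -0.8, -0.5, 1]
    - [0, 0, 0, -0.3, -0.8, -0.8, 1]
    - [0, 0, 0, -0.2, -0.8, -0.8, 1]
    - [0, 0, 0, -0.1, -0.7, -0.8, 1]
    - [0, 0, 0, 0, 0, -0.8, 1]
    - [0, 0, 0, 0, 0, -0.8, 1]
    - [0, 0, 0, 0, 0, -0.8, 1]
    - [0, 0, 0, 0, 0, -0.8, 1]
    - [0, 0, 0, 0, 0, -0.8, 1]
    - [0, 0, 0, 0, 0, -0.5, 1]
    - [0, 0, 0, 0, 0, -0.2, 1]
    - [0, 0, 0, 0, 0, 0, 1]

```text
clock: 20.85
tool_pos: [0.488, -0.2642, 0.0382]
eef_rot: [-0.078, 0.997, -0.0, 0.0]
wrist_force: [-0.5, -0.2, 0.5]
grip_width: 1.001
grasp_force: 0.0
```

Call:
carry_out:
  plan:
    - [0, 0, 0, -0.03, -0.03, -0.27, 1]
    - [0, 0, 0, 0, 0, 0, -1]
    - [0, 0, 0, 0, 0, 0, -1]
    - [0, 0, 0, 0, 0, 0, -1]
    - [0, 0, 0, 0, 0, 0, -1]
    - [0, 0, 0, 0, 0, 0, -1]
    - [0, 0, 0, 0, 0, 0, -1]
    - [0, 0, 0, 0, 0, 0, -1]
    - [0, 0, 0, 0, 0, 0, -1]
    - [0, 0, 0, 0, 0, 0, -1]
    - [0, 0, 0, 0, 0, 0, -1]
    - [0, 0, 0, 0, 0, 0, -1]

```text
clock: 22.35
tool_pos: [0.4869, -0.2652, 0.03]
eef_rot: [-0.078, 0.997, -0.0, -0.0]
wrist_force: [0.1, -0.6, 0.6]
grip_width: 0.154
grasp_force: 50.0
```

Call:
carry_out:
  plan:
    - [0, 0, 0, 0, 0, 0.5, -1]
    - [0, 0, 0, 0, 0, 0.8, -1]
    - [0, 0, 0, -0.1, 0.4, 0.8, -1]
    - [0, 0, -0.1, -0.4, 0.9, 0, -1]
    - [0, 0, -0.2, -0.5, 0.9, 0, -1]
    - [0, 0, -0.2, -0.5, 0.9, 0, -1]
    - [0, 0, -0.2, -0.5, 0.9, 0, -1]
    - [0, 0, -0.2, -0.5, 0.9, 0, -1]
    - [0, 0, -0.2, -0.5, 0.9, 0, -1]
    - [0, 0, -0.2, -0.5, 0.9, 0, -1]
    - [0, 0, -0.2, -0.4, 0.9, 0, -1]
    - [0, 0, 0, -0.45, 0.9, 0, -1]

```text
clock: 23.85
tool_pos: [0.356, -0.0094, 0.0937]
eef_rot: [-0.018, 1.0, -0.0, 0.0]
wrist_force: [0.3, 0.4, -2.1]
grip_width: 0.154
grasp_force: 50.0
```

Call:
carry_out:
  plan:
    - [0, 0, 0, 0, 0.64, -0.2, -1]
    - [0, 0, 0, 0, 0, -0.2, -1]
    - [0, 0, 0, 0, 0, 0, -1]

```text
clock: 24.22
tool_pos: [0.3566, 0.0086, 0.0811]
eef_rot: [-0.018, 1.0, -0.0, -0.0]
wrist_force: [0.4, 0.0, -3.1]
grip_width: 0.155
grasp_force: 50.0
```

```bash
python3 - <<'E'
from station import vision
import cv2,numpy as np
t=vision.capture("top");s=vision.capture("scene")
cv2.imwrite("pics/t3.png",t);cv2.imwrite("pics/s3.png",s)
def crop(im,x,y,w,h,f): return cv2.resize(im[y:y+h,x:x+w],None,fx=f,fy=f,interpolation=cv2.INTER_CUBIC)
o=np.zeros((600,800,3),np.uint8)
o[:,:400]=crop(t,285,160,80,120,5);o[:400,400:]=crop(s,220,150,100,100,4)
cv2.imwrite("pics/g4.png",o)
E
```

```text
(no output)
```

View pics/g4.png

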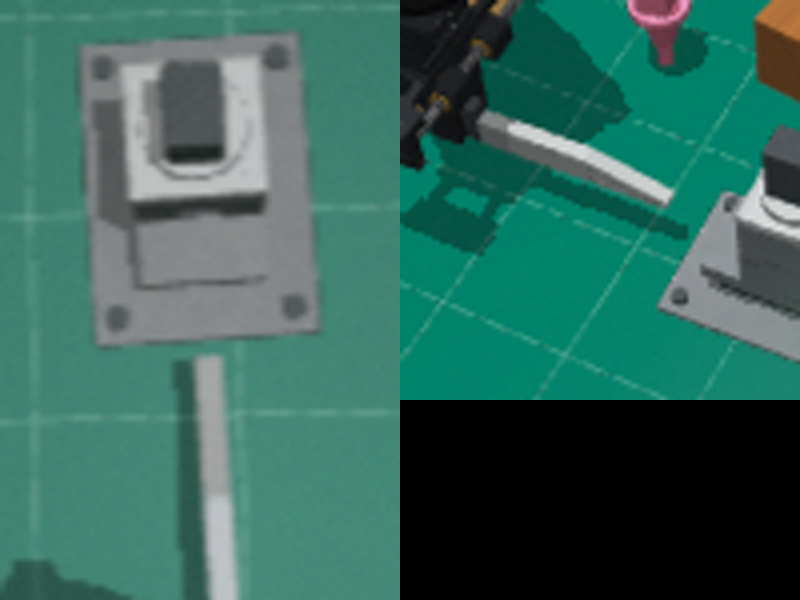

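```bash
python3 - <<'E'
from h import *
g=lambda x,y,z:ray("top",(x/5+285-.4,y/5+160-.4),z)[:2]
n=(g(196,357,.059)+g(222,354,.059))/2;k=(g(208,496,.075)+g(231,492,.075))/2;e=(g(213,600,.075)+g(239,600,.075))/2
print(n,k,e,np.arctan2(*(n-k)[::-1]),np.arctan2(*(n-e)[::-1]))
a=.036;print("pred nose",.3566+.169*np.cos(a),.0086+.169*np.sin(a))
print("ledge mid",(g(137,287,.04)+g(267,281,.04))/2)
# stand head in top: head top z=.17-.002
h=[g(*p,.168) for p in [(162,60),(222,60),(222,150),(164,150)]];print(np.mean(h,0))
E
```

```text
[0.52473146 0.0133338 ] [0.4620157  0.01049102] [0.41566849 0.00903552] 0.04529700525434394 0.03939062191769758
pred nose 0.5254904998267851 0.014682685941153902
ledge mid [0.55957439 0.01564989]
[0.6206973 0.0170354]
```

Call:
carry_out:
  plan:
    - [0, 0, 0, 0.4, 0.015, -0.1, -1]
    - [0, 0, 0, 0.5, 0.02, -0.1, -1]
    - [0, 0, 0, 0.5, 0.02, -0.05, -1]
    - [0, 0, 0, 0.3, 0.01, 0, -1]
    - [0, 0, 0, 0, 0, 0, -1]

```text
clock: 24.95
tool_pos: [0.4081, 0.0109, 0.0734]
eef_rot: [-0.018, 1.0, -0.0, 0.0]
wrist_force: [-0.7, 0.9, -3.4]
grip_width: 0.155
grasp_force: 50.0
```

Call:
carry_out:
  plan:
    - [0, 0, 0, 0, 0, -0.08, -1]
    - [0, 0, 0, 0, 0, -0.06, -1]
    - [0, 0, 0, 0, 0, 0, -1]
    - [0, 0, 0, 0, 0, 0, -1]

```text
clock: 25.45
tool_pos: [0.4074, 0.0109, 0.0694]
eef_rot: [-0.018, 1.0, -0.0, 0.0]
wrist_force: [0.3, -0.7, -3.8]
grip_width: 0.154
grasp_force: 50.0
```

Call:
carry_out:
  plan:
    - [0, 0, 0, 0, 0, -0.04, -1]
    - [0, 0, 0, 0, 0, 0, -1]
    - [0, 0, 0, 0, 0, 0, -1]

```text
clock: 25.82
tool_pos: [0.4074, 0.0109, 0.0682]
eef_rot: [-0.018, 1.0, -0.0, 0.0]
wrist_force: [0.1, 0.0, -3.2]
grip_width: 0.156
grasp_force: 50.0
```

Call:
carry_out:
  plan:
    - [0, 0, 0, 0, 0, -0.03, -1]
    - [0, 0, 0, 0, 0, 0, -1]
    - [0, 0, 0, 0, 0, 0, -1]

```text
clock: 26.2
tool_pos: [0.4075, 0.0109, 0.0673]
eef_rot: [-0.018, 1.0, -0.0, 0.0]
wrist_force: [-0.0, -0.0, -1.3]
grip_width: 0.152
grasp_force: 50.0
```

Call:
carry_out:
  plan:
    - [0, 0, 0, 0.3, 0.011, 0, -1]
    - [0, 0, 0, 0.3, 0.011, 0, -1]
    - [0, 0, 0, 0.3, 0.011, 0, -1]
    - [0, 0, 0, 0.2, 0.007, 0, -1]
    - [0, 0, 0, 0, 0, 0, -1]
    - [0, 0, 0, 0, 0, 0, -1]

```text
clock: 26.95
tool_pos: [0.4403, 0.0122, 0.0672]
eef_rot: [-0.018, 1.0, 0.0, -0.0]
wrist_force: [0.6, 0.3, -1.9]
grip_width: 0.153
grasp_force: 50.0
```

Call:
carry_out:
  plan:
    - [0, 0, 0, 0.2, 0.007, 0, -1]
    - [0, 0, 0, 0.2, 0.007, 0, -1]
    - [0, 0, 0, 0.2, 0.007, 0, -1]
    - [0, 0, 0, 0.2, 0.007, 0, -1]
    - [0, 0, 0, 0.2, 0.007, 0, -1]
    - [0, 0, 0, 0, 0, 0, -1]

```text
clock: 27.7
tool_pos: [0.4694, 0.0134, 0.0668]
eef_rot: [-0.018, 1.0, 0.0, -0.002]
wrist_force: [-5.2, -0.2, -2.0]
grip_width: 0.152
grasp_force: 50.0
```

Call:
carry_out:
  plan:
    - [0, 0, 0, 0.2, 0.007, 0, -1]
    - [0, 0, 0, 0.2, 0.007, 0, -1]
    - [0, 0, 0, 0.2, 0.007, 0, -1]
    - [0, 0, 0, 0.2, 0.007, 0, -1]
    - [0, 0, 0, 0.2, 0.007, 0, -1]
    - [0, 0, 0, 0, 0, 0, -1]

```text
clock: 28.45
tool_pos: [0.4995, 0.0145, 0.0667]
eef_rot: [-0.018, 1.0, 0.0, -0.002]
wrist_force: [-5.0, 0.2, -1.2]
grip_width: 0.15
grasp_force: 50.0
```

Call:
carry_out:
  plan:
    - [0, 0, 0, 0.2, 0.007, 0, -1]
    - [0, 0, 0, 0.2, 0.007, 0, -1]
    - [0, 0, 0, 0.2, 0.007, 0, -1]
    - [0, 0, 0, 0.2, 0.007, 0, -1]
    - [0, 0, 0, 0.15, 0.005, 0, -1]
    - [0, 0, 0, 0, 0, 0, -1]

```text
clock: 29.2
tool_pos: [0.5296, 0.0152, 0.0673]
eef_rot: [-0.018, 1.0, -0.0, 0.001]
wrist_force: [0.7, 0.0, -2.4]
grip_width: 0.152
grasp_force: 50.0
```

```bash
python3 - <<'E'
from station import vision
import cv2,numpy as np
t=vision.capture("top");s=vision.capture("scene")
def crop(im,x,y,w,h,f): return cv2.resize(im[y:y+h,x:x+w],None,fx=f,fy=f,interpolation=cv2.INTER_CUBIC)
o=np.hstack([crop(t,285,160,80,80,5),crop(s,260,150,80,80,5)])
cv2.imwrite("pics/g5.png",o)
E
```

```text
(no output)
```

View pics/g5.png

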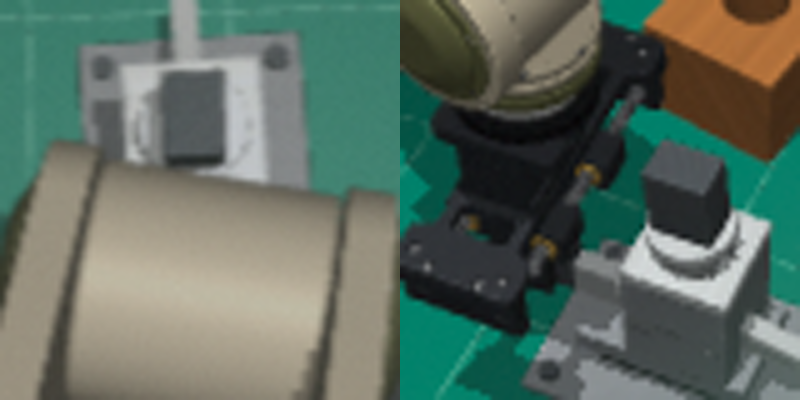

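Call:
carry_out:
  plan:
    - [0, 0, 0, 0, 0, 0, 1]
    - [0, 0, 0, 0, 0, 0, 1]
    - [0, 0, 0, 0, 0, 0, 1]
    - [0, 0, 0, 0, 0, 0, 1]
    - [0, 0, 0, 0, 0, 0, 1]
    - [0, 0, 0, 0, 0, 0, 1]
    - [0, 0, 0, 0, 0, 0, 1]
    - [0, 0, 0, 0, 0, 0, 1]

```text
clock: 30.3
tool_pos: [0.5289, 0.0152, 0.0672]
eef_rot: [-0.018, 1.0, -0.0, 0.0]
wrist_force: [-0.8, 0.2, -0.4]
grip_width: 0.996
grasp_force: 0.0
```

Call:
carry_out:
  plan:
    - [0, 0, 0, -0.3, 0, 0.1, 1]
    - [0, 0, 0, -0.5, 0, 0.4, 1]
    - [0, 0, 0, -0.5, 0, 0.6, 1]
    - [0, 0, 0, -0.5, 0, 0.8, 1]
    - [0, 0, 0, -0.5, 0, 0.8, 1]
    - [0, 0, 0, -0.5, 0, 0.8, 1]
    - [0, 0, 0, -0.5, 0, 0.8, 1]
    - [0, 0, 0, -0.5, 0, 0.5, 1]
    - [0, 0, 0, 0, 0, 0, 1]

```text
clock: 31.42
tool_pos: [0.4143, 0.0153, 0.212]
eef_rot: [-0.018, 1.0, -0.0, 0.001]
wrist_force: [1.0, -0.8, -1.1]
grip_width: 0.998
grasp_force: 0.0
```

```bash
python3 - <<'E'
from station import vision
import cv2,numpy as np
t=vision.capture("top");s=vision.capture("scene")
def crop(im,x,y,w,h,f): return cv2.resize(im[y:y+h,x:x+w],None,fx=f,fy=f,interpolation=cv2.INTER_CUBIC)
o=np.zeros((600,800,3),np.uint8)
o[:400]=np.hstack([crop(t,285,140,80,80,5),crop(s,260,150,80,80,5)]);o[400:,:320]=cv2.resize(t,(320,200));o[400:,400:720]=cv2.resize(s,(320,200))
cv2.imwrite("pics/g6.png",o)
E
```

```text
(no output)
```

View pics/g6.png

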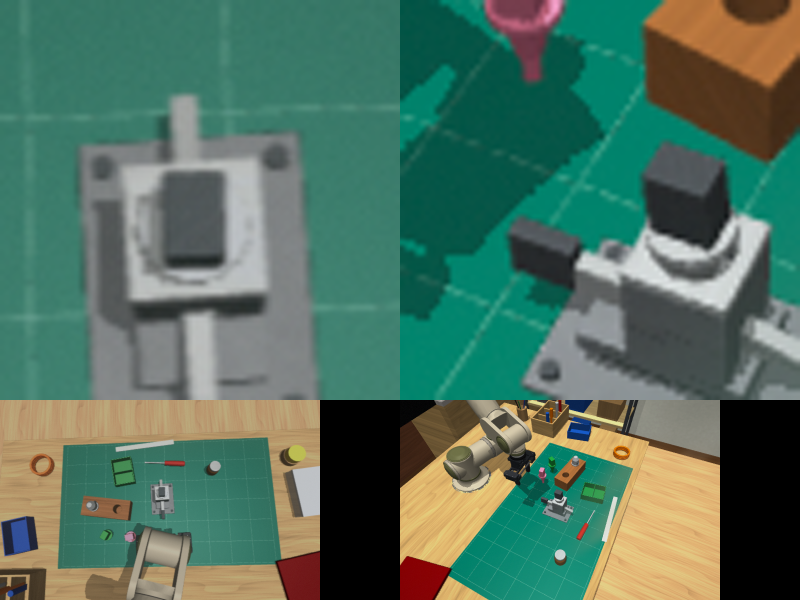

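```bash
python3 - <<'E'
from h import *
o=[("top",(0.018,.013,0),(165,172)),("top",(.018,-.013,0),(222,171)),("top",(-.018,-.013,0),(224,260)),("top",(-.018,.013,0),(165,263))]
o=[(c,l,(u[0]/5+284.6,u[1]/5+139.6)) for c,l,u in o]
s=[((-.018,.013,0),(657,143)),((.018,.013,0),(727,160)),((.018,-.013,0),(710,190)),((-.018,-.013,0),(642,177))]
o+=[("scene",l,((u[0]-400)/5+259.6,u[1]/5+149.6)) for l,u in s]
print(fit(o,[.62,.018,0],.147+.023+.012-.003,True))
E
```

```text
(array([ 0.61562042,  0.01760819,  0.03769103, -0.00416358]), array([[-1.7,  0.2],
       [-0.4, -0.5],
       [ 0.4, -0.9],
       [-0.5, -0.7],
       [ 0. , -0.7],
       [-0.9,  0.4],
       [-1.7,  2. ],
       [-1.4,  0. ]]))
```

```bash
python3 - <<'E'
from h import *
from station import manip
print(ray("top",(185/5+284.6,96/5+139.6),.046))
print(manip.hand_in())
E
```

```text
[0.6969846  0.01967818 0.046     ]
the job is handed in; nothing more can be done
None
```

The job is handed in, with no verdict returned. The arbor was wrung home at about 19 N on the stand and let go. The drift then went fully through the slot (grip point about 91 mm short of the axis), lifting the arbor about 12 mm by geometry (8 mm, ±3, by a rough camera check). Both are released; the arbor leans about 0.05 rad, and the bystanders look unmoved in the last picture.

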